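Set the tray-full tags on the spool board

TASK

The spool trays have been used since the tags in front of them were last set: push over the hinged tags that are now wrong, so that only a tag whose tray (the one straight behind it) is full, a spool in all four pockets, leans back and shows its brass boss, and every other tag is tipped forward, boss down, each resting fully on its rest rod. Push lightly with the fingertips, leave the tags that are already right as they are, and do not grasp the tags or grasp, lift or shift the spools or anything else on the bench.

Things in the scene. Friction and masses are not known exactly. Their poses are not given: they have to be found in the camera images.
- tag_board: fixed wooden plank 236 x 436 x 12 mm with four hinged tags 98 mm apart on a rail along its robot side and four fixed trays behind. Origin: table level, below the middle of the 8 mm hinge rod; +x points from rod to trays, y along the rod. Rod supports: three cheeks at y = -201, 0, 201 mm, tops 66 mm above the table; two rest rods 17 mm behind and 18 mm before the hinge rod, tops at 56 mm
- tag_1 (a joint): hinge, rad: 0 = leaning back (away from the robot) 35 degrees past upright, brass boss shown; 0.61 = upright; 1.31 = tipped forward 40 degrees past upright, boss down. Wooden plate 46 mm wide, 5 mm thick, reaching 75 mm from the rod, 35 g, no spring, falls either way from upright. Its top is 99 mm above the table and 43 mm behind the rod at 0; 95 mm up and 48 mm before the rod at 1.31
- tag_1_hinge (a point): middle of tag 1 on the rod axis, 38 mm above the table; z points along the plate to its top, y along the rod, x square to the plate, out of its back. The tag's tray is straight behind it whatever the numbers, centre 115 mm from the rod along the board's +x: wooden tray, 92 x 92 mm, rim 38 mm above the table, four pockets 38 mm square, centres 22 mm either way from the tray's centre
- tag_2 (a joint): hinge, rad: 0 = leaning back (away from the robot) 35 degrees past upright, brass boss shown; 0.61 = upright; 1.31 = tipped forward 40 degrees past upright, boss down. Wooden plate 46 mm wide, 5 mm thick, reaching 75 mm from the rod, 35 g, no spring, falls either way from upright. Its top is 99 mm above the table and 43 mm behind the rod at 0; 95 mm up and 48 mm before the rod at 1.31
- tag_2_hinge (a point): middle of tag 2 on the rod axis, 38 mm above the table; z points along the plate to its top, y along the rod, x square to the plate, out of its back. The tag's tray is straight behind it whatever the numbers, centre 115 mm from the rod along the board's +x: wooden tray, 92 x 92 mm, rim 38 mm above the table, four pockets 38 mm square, centres 22 mm either way from the tray's centre
- tag_3 (a joint): hinge, rad: 0 = leaning back (away from the robot) 35 degrees past upright, brass boss shown; 0.61 = upright; 1.31 = tipped forward 40 degrees past upright, boss down. Wooden plate 46 mm wide, 5 mm thick, reaching 75 mm from the rod, 35 g, no spring, falls either way from upright. Its top is 99 mm above the table and 43 mm behind the rod at 0; 95 mm up and 48 mm before the rod at 1.31
- tag_3_hinge (a point): middle of tag 3 on the rod axis, 38 mm above the table; z points along the plate to its top, y along the rod, x square to the plate, out of its back. The tag's tray is straight behind it whatever the numbers, centre 115 mm from the rod along the board's +x: wooden tray, 92 x 92 mm, rim 38 mm above the table, four pockets 38 mm square, centres 22 mm either way from the tray's centre
- tag_4 (a joint): hinge, rad: 0 = leaning back (away from the robot) 35 degrees past upright, brass boss shown; 0.61 = upright; 1.31 = tipped forward 40 degrees past upright, boss down. Wooden plate 46 mm wide, 5 mm thick, reaching 75 mm from the rod, 35 g, no spring, falls either way from upright. Its top is 99 mm above the table and 43 mm behind the rod at 0; 95 mm up and 48 mm before the rod at 1.31
- tag_4_hinge (a point): middle of tag 4 on the rod axis, 38 mm above the table; z points along the plate to its top, y along the rod, x square to the plate, out of its back. The tag's tray is straight behind it whatever the numbers, centre 115 mm from the rod along the board's +x: wooden tray, 92 x 92 mm, rim 38 mm above the table, four pockets 38 mm square, centres 22 mm either way from the tray's centre
- spool_1: wooden spool with cream thread, 34 mm across, 38 mm tall, standing loose in a tray pocket, its top 55 mm above the table; origin: centre of its underside
- spool_2: wooden spool with cream thread, 34 mm across, 38 mm tall, standing loose in a tray pocket, its top 55 mm above the table; origin: centre of its underside
- spool_3: wooden spool with cream thread, 34 mm across, 38 mm tall, standing loose in a tray pocket, its top 55 mm above the table; origin: centre of its underside
- spool_4: wooden spool with cream thread, 34 mm across, 38 mm tall, standing loose in a tray pocket, its top 55 mm above the table; origin: centre of its underside
- spool_5: wooden spool with cream thread, 34 mm across, 38 mm tall, standing loose in a tray pocket, its top 55 mm above the table; origin: centre of its underside
- spool_6: wooden spool with cream thread, 34 mm across, 38 mm tall, standing loose in a tray pocket, its top 55 mm above the table; origin: centre of its underside
- spool_7: wooden spool with cream thread, 34 mm across, 38 mm tall, standing loose in a tray pocket, its top 55 mm above the table; origin: centre of its underside
- spool_8: wooden spool with cream thread, 34 mm across, 38 mm tall, standing loose in a tray pocket, its top 55 mm above the table; origin: centre of its underside
- spool_9: wooden spool with cream thread, 34 mm across, 38 mm tall, standing loose in a tray pocket, its top 55 mm above the table; origin: centre of its underside
- spool_10: wooden spool with cream thread, 34 mm across, 38 mm tall, standing loose in a tray pocket, its top 55 mm above the table; origin: centre of its underside
- spool_11: wooden spool with cream thread, 34 mm across, 38 mm tall, standing loose in a tray pocket, its top 55 mm above the table; origin: centre of its underside
- brass_weight_1: loose round brass weight with knob, 45 mm across, 36 mm tall, beside the board's left end; bystander; origin: centre of its underside
- beeswax_1: loose block of beeswax, 38 x 52 x 20 mm, beside the board's right end; bystander; origin: centre of its underside
- awl_1: loose awl with wooden handle, 130 mm long, 24 mm thick, lying beside the board's right end; bystander; origin: centre of its underside
Not all that is in view belongs to the job. What is shaped like the spool_4 but green is not meant.

How it is judged:
By the outcome, as a careful person would: the job done as asked, in the order asked, and still so for the second after the job is handed in, with the robot touching nothing.
It also fails if it takes over 67 s, if anything falls off the work surface, if the arm or the gripper's body presses on something with over 40 N, if the wrist force passes 120 N, or if a joint passes its speed limit or range.

ROBOT

A 6-joint arm with a two-finger parallel gripper is mounted at the origin on a cart in front of the work surface, level with it; the furniture and walls round the work are solid. World frame = base frame: x ahead of the robot, y to its left, z up, the work surface at z = 0. Lengths are in m, angles in degrees, forces in N, time in s.
With the tool pointing down it reaches from about 0.375 to 0.9 m from the base axis. Payload 3.1 kg.
Tool frame: the origin (TCP) lies on the centre line of the jaws, within the pads' length; the fingertips stand finger_overhang ahead of it and the grasp point (between the pads) lies 5 mm behind it (finger_overhang is the distance from the TCP to the fingertips, in m); z points along the fingers, y is the line along which they close (so a half turn about z gives the same grasp; the last joint's range is limited). The gripper opens to 87 mm and grips with 3 to 60 N. Pads are 19 mm wide; open, the fingers measure 117 mm over their backs; the gripper's body (75 mm by 190 mm) begins 51 mm behind the grasp point.
Start: joints at [-76.06, 30.224, 82.088, -0, 67.689, -10.227], TCP at [0.256, -0.57, 0.237] pointing down, gripper open.
Joint ranges: [-176.69, 176.69], [-43.24, 126.21], [12.49, 139.97], [-82, 262], [0, 151.66], [-163.58, 163.58]. Speed limits (degrees/s): [159.86, 159.86, 180, 180, 180, 180].

INTERFACE

Orientations are given as a 3x3 rotation matrix whose columns are the frame's x, y, z axes.
In Python, from rig import read_state, capture, calibration, hand_in, finger_overhang gives the robot as it stands.
- The arm moves only by the tool send_rows, never from a script. Its argument "plan" is a list of rows, each a list of 5 numbers: the closure in counts, from 0 (fully open) to 255 (shut), then the shift along the tool's x, y, z in m, then the turn about the tool's z in rad. A call has 1 to 20 rows; each row shifts and turns the commanded pose from where the row before left it, along the tool's axes as they then stand; what a row does not reach is not made up. A row lasts 1/12 s, in which the tool goes at most 41.7 mm and 7.16 degrees, less where a joint would pass 70% of its speed; a pose out of reach is approached as far as the arm can. A call is refused whole if a number of a shift passes 0.0417 or a number of a turn 0.125, either way. A call with a gripper value outside its range is refused whole. The fingers move at their own pace and stop on an object; the grip force is fixed at half the most. Time passes only in rows, so rows that do not move let the fingers close. It gives the time, the measured TCP pose, the force, the opening and the grip force at its end, in the units of the state.
- read_state(): the state, without advancing time (a new reading comes with each control period).
- capture(name): name is "scene" or "side" or "wrist"; returns (picture, depth): 480x640x3 uint8, blue, green, red; 480x640 float32, m along the optical axis (not along the pixel's ray), 0 where there is no reading.
- calibration(name): a dict with "fx", "fy", "cx", "cy" (pixels), "xyz" and "rotation" of the camera in the world. Camera axes: x right, y down, z forward; pixel columns grow to the right and rows downward; lengths in m; the calibration is good to about 2 mm. A picture is of the moment at which its call begins: read the wrist's pose just before it. calibration takes no time and is no camera call; for the wrist camera it gives the pose at the moment of the call.
- hand_in(): hands the job in; it is judged then, once.
The state is a dict: "time_s": time; "joint_positions": joint angles; "qvel": joint speeds; "tau": joint torques, N m; "position": TCP position; "tcp_rot": TCP orientation; "force": force on the tool from outside, world axes, zero at the start; "moment": the same for the moment, N m; "opening": opening from 0.0 (shut) to 1.0 (fully open); "grasp_force": force on a finger pad.
Only numpy, scipy, OpenCV 4.12 (cv2) and the standard library are available. Lean on these libraries where they do the work, as an engineer would, in place of code of your own. Each camera call takes 0.05 s, during which the arm holds its last target. There are 200 camera calls.

## Working session

There is one attempt and no reset: what is moved stays moved. The work goes in short steps, Python scripts to look and compute and a tool call to move; the robot and the scene stay as the last step left them, time stands still between calls to the robot, and variables do not carry over. Pictures are saved under pics/ and viewed, at most 10 in all, crops included, and the job is handed in when it is done.

Besides the shell and the picture viewer there is one more tool, called after "Request:" as name([rows], argument=value, ...), one row to a line, values as JSON. send_rows: Moves the arm, as the interface text tells. Its arguments: {"type":"object","properties":{"plan":{"type":"array","items":{"type":"array","items":{"type":"number"}}}},"required":["plan"]}

```bash
mkdir -p pics; python3 - <<'E'
from rig import *
import cv2,numpy as np
s=read_state();print(s['time_s'],s['position'],s['tcp_rot'],finger_overhang() if callable(finger_overhang) else finger_overhang)
for n in("scene","side"):
    p,d=capture(n);cv2.imwrite(f"pics/{n}0.png",p);np.savez(f"{n}0.npz",p=p,d=d);c=calibration(n);print(n,c)
E
```

```text
0.0 [ 0.25573905 -0.56953746  0.2356051 ] [[ 9.12341623e-01  4.09429475e-01 -5.17369720e-04]
 [ 4.09429648e-01 -9.12339460e-01  2.01793851e-03]
 [ 3.54186695e-04 -2.05287580e-03 -9.99997830e-01]] 0.014
scene {'fx': 552.7063157108119, 'fy': 552.7063157108119, 'cx': 318.51025983166386, 'cy': 240.96526844018848, 'xyz': array([ 0.0642971 , -0.87984386,  0.74060978]), 'rotation': array([[ 0.87506216, -0.27433046,  0.39875935],
       [-0.48371725, -0.46699523,  0.74022502],
       [-0.01684755, -0.84062968, -0.54134823]])}
side {'fx': 504.1409806925982, 'fy': 504.1409806925982, 'cx': 324.5557082669984, 'cy': 239.71807440387616, 'xyz': array([0.5602973 , 0.92733958, 0.6257    ]), 'rotation': array([[-0.99928868, -0.03172446,  0.02038875],
       [-0.0343938 ,  0.54495809, -0.83775757],
       [ 0.0154664 , -0.8378629 , -0.54566157]])}
```

View pics/scene0.png

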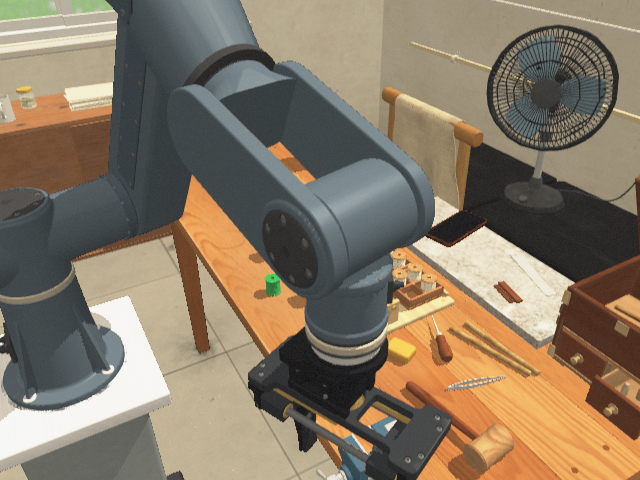

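View pics/side0.png

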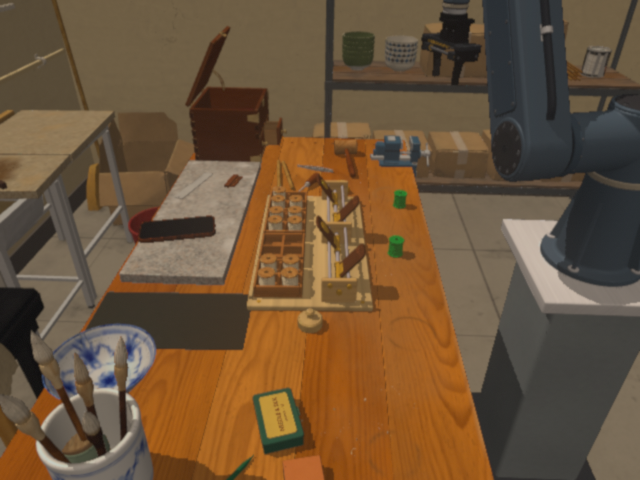

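The side view shows the board with the near tray at about (280,272), and the tags at about (350,262), (327,232), (350,207) and (325,187). The scene view is blocked by the arm. I'll zoom in on the side view.

```bash
python3 - <<'E'
import cv2,numpy as np
p=np.load("side0.npz")['p']
cv2.imwrite("pics/side0c.png",cv2.resize(p[165:315,240:390],(600,600),interpolation=cv2.INTER_CUBIC))
E
```

```text
(no output)
```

View pics/side0c.png

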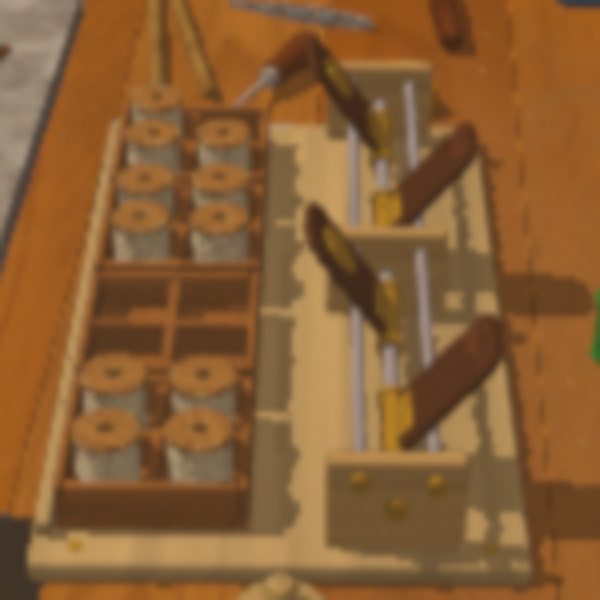

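Trays from near (left, +y) to far: A has 4 spools, B is empty, C has 4, and D has 3 (its far front pocket at about (245,95) looks empty), 11 in all. The tags read A forward (450,370), B back (345,265), C forward (440,170) and D back (350,90), so all four look wrong. The two green spools at side px (400,200) and (397,245) are decoys. Next I'll find the board and then check tray D with the wrist camera.

```bash
cat > h.py <<'E'
import numpy as np
from rig import *
def ray(name,u,v,z,c=None):
    c=c or calibration(name);d=c['rotation']@np.array([(u-c['cx'])/c['fx'],(v-c['cy'])/c['fy'],1])
    return c['xyz']+d*(z-c['xyz'][2])/d[2]
def proj(c,P):
    q=c['rotation'].T@(np.array(P)-c['xyz']);return q[0]/q[2]*c['fx']+c['cx'],q[1]/q[2]*c['fy']+c['cy']
E
python3 - <<'E'
from h import *
for n,u,v,z in [("nearcheekL",322.5,278.7,.066),("nearcheekR",357.3,278.7,.066),("midL",322.5,222.5,.066),("midR",351.7,223.2,.066),("farL",322.5,181,.066),("farR",348,181,.066),("board nearR",372,306,.012),("board nearL",247.5,303,.012),("board farR",359,182.5,.012)]:
    print(n,ray("side",u,v,z).round(3))
c=calibration("wrist");s=read_state();print(c['xyz']-s['position'],c['rotation'],c['fx'])
E
```

```text
nearcheekL [0.58  0.198 0.066]
nearcheekR [0.517 0.195 0.066]
midL [0.588 0.001 0.066]
midR [ 0.525 -0.     0.066]
farL [ 0.595 -0.198  0.066]
farR [ 0.532 -0.202  0.066]
board nearR [0.487 0.206 0.012]
board nearL [0.719 0.209 0.012]
board farR [ 0.5   -0.304  0.012]
[0.06781953 0.02995715 0.14790523] [[ 0.41024246 -0.87695759 -0.25029287]
 [-0.91197126 -0.3954175  -0.10933172]
 [-0.0030909   0.27311242 -0.96197716]] 406.6754317074473
```

Request:
send_rows([
  [255,0,0,-0.03,0.0],
  [255,0,0,-0.035,0.0],
  [255,0,0,-0.03,0.0],
  [255,0,0,0,0.0965],
  [255,0,0,0,0.0965],
  [255,0,0,0,0.0965],
  [255,0,0,0,0.0965],
  [255,0,0,0,0],
])

```text
time_s: 0.77
position: [0.2558, -0.5698, 0.3311]
tcp_rot: [[0.999, 0.034, -0.0], [0.034, -0.999, 0.001], [-0.0, -0.001, -1.0]]
force: [-0.4, -0.2, -0.5]
opening: 0.481
grasp_force: 0.0
```

Request:
send_rows([
  [255,0.018,-0.031,0,0],
  [255,0.018,-0.031,0,0],
  [255,0.018,-0.031,0,0],
  [255,0.018,-0.031,0,0],
  [255,0.018,-0.031,0,0],
  [255,0.018,-0.031,0,0],
  [255,0.018,-0.031,0,0],
  [255,0.018,-0.031,0,0],
  [255,0.018,-0.031,0,0],
  [255,0.018,-0.031,0,0],
  [255,0.018,-0.031,0,0],
  [255,0.018,-0.031,0,0],
  [255,0.018,-0.031,0,0],
  [255,0.018,-0.031,0,0],
  [255,0.018,-0.031,0,0],
  [255,0.018,-0.031,0,0],
  [255,0.018,-0.031,0,0],
  [255,0.018,-0.031,0,0],
  [255,0,0,0,0],
  [255,0,0,0,0],
])

```text
time_s: 2.43
position: [0.5598, 0.0007, 0.331]
tcp_rot: [[0.999, 0.042, -0.001], [0.042, -0.999, -0.0], [-0.001, 0.0, -1.0]]
force: [-0.1, -0.8, -0.3]
opening: 0.002
grasp_force: 0.0
```

```bash
python3 - <<'E'
from h import *
import cv2
s=read_state();c=calibration("wrist");p,d=capture("wrist");cv2.imwrite("pics/w1.png",p);np.savez("w1.npz",p=p,d=d,**{k:c[k] for k in c})
print(s['time_s'],s['position'],s['tcp_rot'].round(3),s['opening'])
E
```

```text
2.4333 [0.55984742 0.00068268 0.33095111] [[ 0.999  0.042 -0.001]
 [ 0.042 -0.999 -0.   ]
 [-0.001  0.    -1.   ]] 0.0020960891308292955
```

View pics/w1.png

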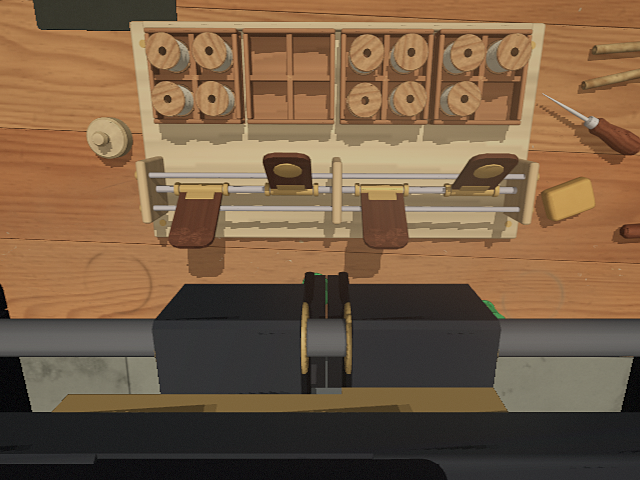

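The wrist view confirms it: tray 1 at (190,75) is full, tray 2 at (290,75) is empty, tray 3 at (388,75) is full, and tray 4 at (485,75) has 3 spools (near-right pocket empty). The tags read forward (197,218), back (289,172), forward (385,218) and back (487,172). All four are wrong.

```bash
python3 - <<'E'
from h import *
w=np.load("w1.npz");c={k:w[k] for k in w if k not in 'pd'}
for n,u,v,z in [("cheekL",145.5,190,.066),("cheekM",337,190,.066),("cheekR",531,192,.066),("A",201,188,.042),("C",383,188,.042),("A top",197,245,.095),("B top",288,153,.099),("C top",386,246,.095),("D top",496,155,.099)]:
    print(n,ray(0,u,v,z,c).round(4))
E
```

```text
cheekL [0.5526 0.1858 0.066 ]
cheekM [ 0.5611 -0.0106  0.066 ]
cheekR [ 0.5675 -0.2096  0.066 ]
A [0.5527 0.136  0.042 ]
C [ 0.5611 -0.0611  0.042 ]
A top [0.5052 0.1263 0.095 ]
B top [0.5994 0.0373 0.099 ]
C top [ 0.5122 -0.0609  0.095 ]
D top [ 0.6057 -0.1542  0.099 ]
```

Descend in front of tag 1 with the fingers shut, then push it back.

Request:
send_rows([
  [255,-0.016,-0.0275,0,0],
  [255,-0.016,-0.0275,0,0],
  [255,-0.016,-0.0275,0,0],
  [255,-0.016,-0.0275,0,0],
  [255,-0.016,-0.0275,0,0],
  [255,0,0,0.03,0],
  [255,0,0,0.03,0],
  [255,0,0,0.03,0],
  [255,0,0,0.03,0],
  [255,0,0,0.03,0],
  [255,0,0,0.03,0],
  [255,0,0,0.03,0],
  [255,0,0,0.027,0],
  [255,0,0,0,0],
  [255,0,0,0,0],
])

```text
time_s: 3.73
position: [0.4739, 0.1322, 0.0938]
tcp_rot: [[0.999, 0.034, -0.004], [0.034, -0.999, -0.0], [-0.004, 0.0, -1.0]]
force: [0.8, -1.0, 0.7]
opening: 0.005
grasp_force: 0.0
```

Request:
send_rows([
  [255,0.005,0,0,0],
  [255,0.005,0,0,0],
  [255,0.005,0,0,0],
  [255,0.005,0,0,0],
  [255,0.005,0,0,0],
  [255,0.005,0,0,0],
  [255,0.005,0,0,0],
  [255,0.005,0,0,0],
  [255,0.005,0,0,0],
  [255,0.005,0,0,0],
  [255,0.005,0,0,0],
  [255,0.005,0,0,0],
  [255,0.005,0,0,0],
  [255,0.005,0,0,0],
  [255,0.005,0,0,0],
  [255,0.005,0,0,0],
  [255,0.005,0,0,0],
  [255,0,0,0,0],
])

```text
time_s: 5.23
position: [0.5614, 0.1366, 0.0947]
tcp_rot: [[0.999, 0.036, 0.002], [0.036, -0.999, 0.0], [0.002, -0.0, -1.0]]
force: [-0.2, -0.1, 0.1]
opening: 0.007
grasp_force: 0.0
```

```bash
python3 - <<'E'
from h import *
import cv2
a=capture("side")[0][165:315,240:390];b=capture("wrist")[0]
cv2.imwrite("pics/c2.png",np.hstack([cv2.resize(a,(400,400)),cv2.resize(b,(400,400))]))
s=read_state();print(s['position'],s['force'])
E
```

```text
[0.55982219 0.13663999 0.09447005] [-0.55722898 -0.36518688  0.21300606]
```

View pics/c2.png

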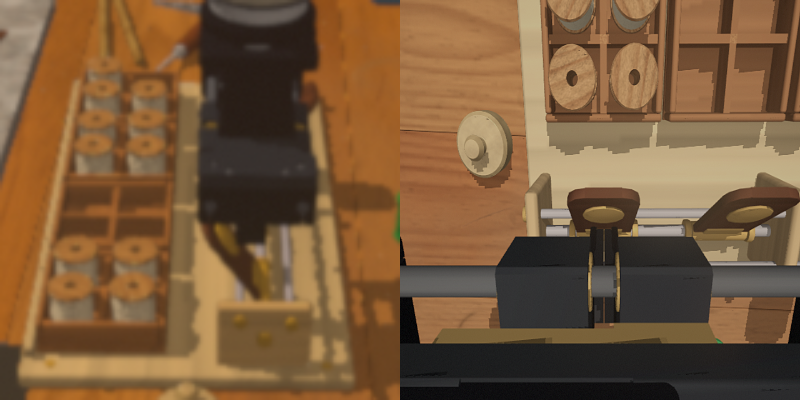

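Tag 1 now leans back and shows its boss at (603,215). Tag 3 is next.

Request:
send_rows([
  [255,-0.012,0,0,0],
  [255,0,0,-0.027,0],
  [255,0,0,-0.027,0],
  [255,0,0,-0.027,0],
  [255,-0.0105,0.0276,0,0],
  [255,-0.0105,0.0276,0,0],
  [255,-0.0105,0.0276,0,0],
  [255,-0.0105,0.0276,0,0],
  [255,-0.0105,0.0276,0,0],
  [255,-0.0105,0.0276,0,0],
  [255,-0.0105,0.0276,0,0],
  [255,0,0,0,0],
  [255,0,0,0.027,0],
  [255,0,0,0.027,0],
  [255,0,0,0.027,0],
  [255,0,0,0,0],
  [255,0,0,0,0],
])

```text
time_s: 6.75
position: [0.4801, -0.0586, 0.0937]
tcp_rot: [[0.999, 0.036, -0.004], [0.036, -0.999, 0.002], [-0.004, -0.002, -1.0]]
force: [-0.4, -0.8, 0.3]
opening: 0.005
grasp_force: 0.0
```

Request:
send_rows([
  [255,0.005,0,0,0],
  [255,0.005,0,0,0],
  [255,0.005,0,0,0],
  [255,0.005,0,0,0],
  [255,0.005,0,0,0],
  [255,0.005,0,0,0],
  [255,0.005,0,0,0],
  [255,0.005,0,0,0],
  [255,0.005,0,0,0],
  [255,0.005,0,0,0],
  [255,0.005,0,0,0],
  [255,0.005,0,0,0],
  [255,0.005,0,0,0],
  [255,0.005,0,0,0],
  [255,0.005,0,0,0],
  [255,0.005,0,0,0],
  [255,0.005,0,0,0],
  [255,0.003,0,0,0],
  [255,0,0,0,0],
  [255,0,0,0,0],
])

```text
time_s: 8.42
position: [0.5692, -0.0563, 0.0945]
tcp_rot: [[0.999, 0.036, -0.0], [0.036, -0.999, 0.0], [-0.0, -0.0, -1.0]]
force: [-0.7, 0.3, -0.1]
opening: 0.007
grasp_force: 0.0
```

Request:
send_rows([
  [255,-0.012,0,0,0],
  [255,0,0,-0.03,0],
  [255,0,0,-0.03,0],
  [255,0,0,-0.03,0],
  [255,0,0,0,0],
  [255,0.0185,-0.0245,0,0],
  [255,0.0185,-0.0245,0,0],
  [255,0.0185,-0.0245,0,0],
  [255,0.0185,-0.0245,0,0],
  [255,0,0,0,0],
  [255,0,0,0,0],
])

```text
time_s: 9.33
position: [0.6274, 0.0451, 0.1837]
tcp_rot: [[0.999, 0.039, -0.001], [0.039, -0.999, -0.0], [-0.001, 0.0, -1.0]]
force: [0.2, -0.5, 0.6]
opening: 0.008
grasp_force: 0.0
```

```bash
python3 - <<'E'
from h import *
import cv2
a=capture("side")[0][165:315,240:390];b=capture("wrist")[0]
cv2.imwrite("pics/c3.png",np.hstack([cv2.resize(a,(400,400)),cv2.resize(b,(400,400))]))
s=read_state();print(s['position'],s['force'])
E
```

```text
[0.62644188 0.04348036 0.18376469] [ 0.00305313 -0.74428579 -0.22693897]
```

View pics/c3.png

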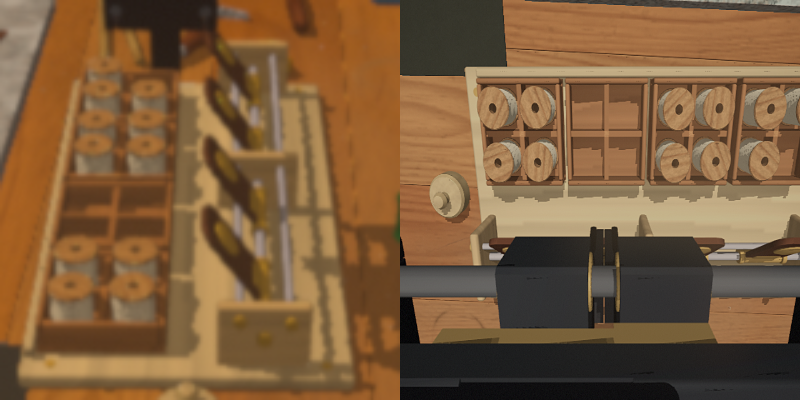

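All four tags now lean back and no spool has moved. Next I descend behind tag 2 and push it forward.

Request:
send_rows([
  [255,0,0,0.03,0],
  [255,0,0,0.03,0],
  [255,0,0,0.03,0],
  [255,0,0,0,0],
  [255,0,0,0,0],
])

```text
time_s: 9.85
position: [0.6256, 0.0428, 0.0931]
tcp_rot: [[0.999, 0.034, -0.005], [0.034, -0.999, 0.0], [-0.005, -0.001, -1.0]]
force: [-0.4, -0.1, 0.2]
opening: 0.005
grasp_force: 0.0
```

Request:
send_rows([
  [255,-0.005,0,0,0],
  [255,-0.005,0,0,0],
  [255,-0.005,0,0,0],
  [255,-0.005,0,0,0],
  [255,-0.005,0,0,0],
  [255,-0.005,0,0,0],
  [255,-0.005,0,0,0],
  [255,-0.005,0,0,0],
  [255,-0.005,0,0,0],
  [255,-0.005,0,0,0],
  [255,-0.005,0,0,0],
  [255,-0.005,0,0,0],
  [255,-0.005,0,0,0],
  [255,-0.005,0,0,0],
  [255,-0.005,0,0,0],
  [255,0,0,0,0],
  [255,0,0,0,0],
])

```text
time_s: 11.27
position: [0.5525, 0.0411, 0.0946]
tcp_rot: [[0.999, 0.036, -0.0], [0.036, -0.999, 0.0], [-0.0, -0.0, -1.0]]
force: [0.3, 0.2, -0.3]
opening: 0.004
grasp_force: 0.0
```

Request:
send_rows([
  [255,0.012,0,0,0],
  [255,0,0,-0.03,0],
  [255,0,0,-0.03,0],
  [255,0,0,-0.03,0],
  [255,0,0,0,0],
  [255,0.009,0.0284,0,0],
  [255,0.009,0.0284,0,0],
  [255,0.009,0.0284,0,0],
  [255,0.009,0.0284,0,0],
  [255,0.009,0.0284,0,0],
  [255,0.009,0.0284,0,0],
  [255,0.009,0.0284,0,0],
  [255,0,0,0,0],
  [255,0,0,0,0],
  [255,0,0,0,0],
])

```text
time_s: 12.52
position: [0.6341, -0.1543, 0.1838]
tcp_rot: [[0.999, 0.035, -0.002], [0.035, -0.999, 0.001], [-0.002, -0.001, -1.0]]
force: [0.0, 0.9, -0.1]
opening: 0.002
grasp_force: 0.0
```

Request:
send_rows([
  [255,0,0,0.03,0],
  [255,0,0,0.03,0],
  [255,0,0,0.03,0],
  [255,0,0,0,0],
  [255,0,0,0,0],
])

```text
time_s: 12.93
position: [0.6331, -0.1527, 0.093]
tcp_rot: [[0.999, 0.037, -0.005], [0.037, -0.999, 0.002], [-0.005, -0.003, -1.0]]
force: [-0.2, 0.2, -0.4]
opening: 0.006
grasp_force: 0.0
```

Request:
send_rows([
  [255,-0.005,0,0,0],
  [255,-0.005,0,0,0],
  [255,-0.005,0,0,0],
  [255,-0.005,0,0,0],
  [255,-0.005,0,0,0],
  [255,-0.005,0,0,0],
  [255,-0.005,0,0,0],
  [255,-0.005,0,0,0],
  [255,-0.005,0,0,0],
  [255,-0.005,0,0,0],
  [255,-0.005,0,0,0],
  [255,-0.005,0,0,0],
  [255,-0.005,0,0,0],
  [255,-0.005,0,0,0],
  [255,-0.005,0,0,0],
  [255,0,0,0,0],
  [255,0,0,0,0],
])

```text
time_s: 14.35
position: [0.5596, -0.1576, 0.0946]
tcp_rot: [[0.999, 0.036, -0.0], [0.036, -0.999, 0.0], [-0.0, -0.0, -1.0]]
force: [-0.3, 0.0, 0.1]
opening: 0.004
grasp_force: 0.0
```

Request:
send_rows([
  [255,0.012,0,0,0],
  [255,0,0,-0.03,0],
  [255,0,0,-0.03,0],
  [255,0,0,-0.03,0],
  [255,0,0,-0.04,0],
  [255,0,0,-0.04,0],
  [255,0,0,-0.04,0],
  [255,-0.004,-0.032,0,0],
  [255,-0.004,-0.032,0,0],
  [255,-0.004,-0.032,0,0],
  [255,-0.004,-0.032,0,0],
  [255,-0.004,-0.032,0,0],
  [255,0,0,0,0],
  [255,0,0,0,0],
  [255,0,0,0,0],
])

```text
time_s: 15.6
position: [0.5465, 0.0018, 0.3047]
tcp_rot: [[0.999, 0.037, 0.001], [0.037, -0.999, -0.001], [0.001, 0.001, -1.0]]
force: [-0.1, 0.0, -0.1]
opening: 0.007
grasp_force: 0.0
```

```bash
python3 - <<'E'
from h import *
import cv2
a=capture("side")[0][165:315,240:390];b=capture("wrist")[0]
cv2.imwrite("pics/c4.png",np.hstack([cv2.resize(a,(300,300)),cv2.resize(b[:320],(500,300))]))
s=read_state();print(s['time_s'],s['position'],s['force'])
E
```

```text
15.7 [0.54663479 0.00093633 0.30458129] [0.8552431  0.20397378 0.24378145]
```

View pics/c4.png

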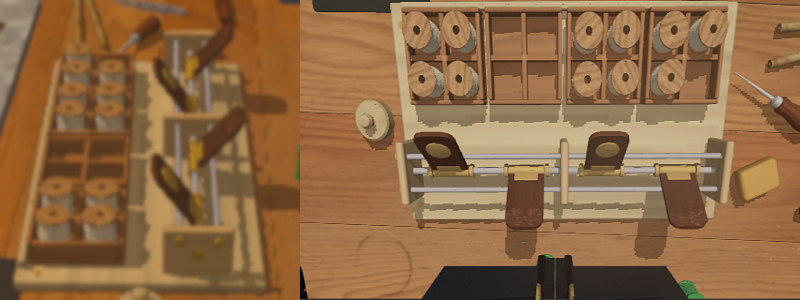

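The end state looks right: tags 1 and 3 lean back with their bosses at (438,150) and (603,150), and tags 2 and 4 are forward at (525,200) and (683,200). I'll do a quick depth check that each rests fully.

```bash
python3 - <<'E'
from h import *
c=calibration("wrist");d=capture("wrist")[1]
ex=np.array([.9993,.037]);ey=np.array([-.037,.9993]);O=np.array([.5605,-.011])
v,u=np.mgrid[:480,:640];ok=d>0
P=np.stack([(u-c['cx'])/c['fx']*d,(v-c['cy'])/c['fy']*d,d],-1)[ok]@c['rotation'].T+c['xyz']
bx=(P[:,:2]-O)@ex;by=(P[:,:2]-O)@ey
for i,y in enumerate((.147,.049,-.049,-.147)):
    m=(abs(by-y)<.02)&(abs(bx)<.06)&(P[:,2]>.066)&(P[:,2]<.12)
    x,z=bx[m],P[m,2];k=np.polyfit(z,x,1);print(i+1,m.sum(),x.min().round(3),x.max().round(3),z.max().round(3),np.degrees(np.arctan(k[0])).round(1))
E
```

```text
1 1262 0.013 0.041 0.102 38.6
2 1568 -0.054 -0.022 0.098 -41.0
3 1256 0.012 0.041 0.102 38.5
4 1540 -0.053 -0.022 0.098 -40.8
```

```bash
python3 -c "
from rig import *
print(hand_in())"
```

```text
the job is handed in; nothing more can be done
None
```

I pushed all four tags over, since all were wrong, and handed the job in: tags 1 and 3 (numbered from the robot's left; full trays) now lean back showing their bosses, and tags 2 and 4 (empty tray and three-spool tray) are tipped forward. A depth check before hand-in showed each tag at about its rest angle, the pictures showed no spool moved, and the robot clock was under 16 s.

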